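Dispense the red carton and let the lid down softly

ROBOT

A 6-joint arm with a two-finger parallel gripper is mounted at the origin on the work surface; the furniture and walls round the work are solid. World frame = base frame: x ahead of the robot, y to its left, z up, the work surface at z = 0. Lengths are in m, angles in rad, forces in N, time in s.
With the tool pointing down it reaches from about 0.35 to 0.975 m from the base axis. Payload 4.9 kg.
Tool frame: the origin (TCP) lies between the finger pads; the fingertips stand 14 mm ahead of it and the grasp point (between the pads) lies 5 mm behind it (manip.finger_overhang is the distance from the TCP to the fingertips, in m); z points along the fingers, y is the line along which they close (so a half turn about z gives the same grasp; the last joint's range is limited). The gripper opens to 85 mm and grips with 20 to 120 N. Pads are 22 mm wide; open, the fingers measure 114 mm over their backs; the gripper's body (76 mm by 85 mm) begins 54 mm behind the grasp point. The pads swing forward as they close: fully open they stand 13 mm farther back than shut.
Start: joints at [0.994, 0.053, 1.613, -0, 1.476, -0.119], TCP at [0.276, 0.561, 0.245] pointing down, gripper open.
Joint ranges: [-3.01, 3.01], [-1.01, 2.22], [0.06, 2.58], [-1.02, 4.17], [0.09, 2.62], [-3.14, 3.14]. Speed limits (rad/s): [2.57, 2.57, 3.14, 3.14, 3.14, 3.14].

INTERFACE

Orientations are given as a unit quaternion [w, x, y, z].
In Python, from plant import manip, grab_frame gives the robot as it stands.
- The arm moves only by the tool servo_tool, never from a script. Its argument "deltas" is a list that holds one entry, the list of rows, each a list of 5 numbers: the opening in per cent of the stroke, from 0 (shut) to 100 (fully open), then the shift along the world's x, y, z in m, then the turn about the world's z in degrees. A call has exactly 8 rows; each row shifts and turns the commanded pose from where the row before left it; what a row does not reach is not made up. A row lasts 1/10 s, in which the tool goes at most 50 mm and 8.59 degrees, less where a joint would pass 70% of its speed; a pose out of reach is approached as far as the arm can. A call is refused whole if a number of a shift passes 0.05 or a number of a turn 8.59, either way. A call with a gripper value outside its range is refused whole. The fingers move at their own pace and stop on an object; the grip force is fixed at half the most. Time passes only in rows, so rows that do not move let the fingers close, or fill a call up. It gives the time, the measured TCP pose, the force, the opening and the grip force at its end, in the units of the state.
- manip.state(): the state, without advancing time (a new reading comes with each control period).
- grab_frame(name): name is "scene" or "top" or "wrist"; returns a dict with "pixels" (384x512x3 uint8, red, green, blue), "z_map" (384x512 float32, m along the optical axis (not along the pixel's ray), 0 where there is no reading), "fx", "fy", "cx", "cy" (pixels), "dist" ([k1, k2, p1, p2, k3] as OpenCV has them; the pictures are not rectified), "rvec" (rotation vector, rad) and "tvec" (3), from world to camera coordinates, as OpenCV has them; the wrist camera has in their place "T_tool_cam" (4x4, takes a point from camera to tool coordinates, whose origin is the TCP and whose axes are the flange's). Camera axes: x right, y down, z forward; pixel columns grow to the right and rows downward; lengths in m; the calibration is good to about 2 mm. A picture is of the moment at which its call begins: read the wrist's pose just before it.
- manip.job_done(): hands the job in; it is judged then, once.
The state is a dict: "time": time; "joint_pos": joint angles; "joint_vel": joint speeds; "joint_efforts": joint torques, N m; "tool_pos": TCP position; "tool_rot": TCP orientation; "contact_force": force on the tool from outside, world axes, zero at the start; "ft_torque": the same for the moment, N m; "gripper_width": opening from 0.0 (shut) to 1.0 (fully open); "grasp_force": force on a finger pad.
Only numpy, scipy, OpenCV 4.12 (cv2) and the standard library are available. Lean on these libraries where they do the work, as an engineer would, in place of code of your own. Each camera call takes 0.05 s, during which the arm holds its last target. There are 200 camera calls.

TASK

Dispense the red carton: press down the orange lever pad of the lane it lies in, all the way, so that the lid lifts and the carton slides out into the catch tray, then ease the lever back up until the lid is shut, without letting it slam. Use only that lever: keep the other lane shut, do not touch the cartons or the lids, and leave the things round about where they stand.

Things in the scene. Friction and masses are not known exactly. Their poses are not given: they have to be found in the camera images.
- dispenser: Grey dispenser fixed to the bench, 221 x 124 x 114 mm high; origin at the centre of its underside, x to its back (away from the robot), y left, z up. Two lanes, open on top, at y = +30 and -30 mm, slope down to -x; each holds a carton against a closed hinged lid. Below, a divided catch tray (x = -20 to -131 mm, walls 30 mm high). It is slippery: a carton slides out as soon as its lid is up.
- carton_red: Small red carton, 68 x 45 x 16 mm, 30 g, origin in the centre of its underside, lying in one of the two lanes (which one varies; its y in the dispenser's frame tells). In its lane the origin is at about x = +23 mm in the dispenser's frame; lying in the tray, at about x = -95 mm.
- carton_grey: Small dark grey carton of the same size in the other lane, origin in the centre of its underside.
- lever_left_arm (a joint): Angle of the left lane's lever (on the dispenser's +y side): 0 up at rest, 0.6 rad pressed down to its stop. A spring returns it: about 3 N on the pad at the start, 7 N at the stop. Let go when down, it flies up and the lid slams.
- pad_left (a point): Centre of the top of the orange press pad (50 x 50 x 8 mm) of the left lane's lever. At rest it is at x = +76, y = +124, z = 120 mm in the dispenser's frame and slopes 0.35 rad up to the back. The lever turns about a line along the dispenser's y axis at x = +5, z = 88 mm. Down to its stop the pad sinks 46 mm and moves back 6 mm; nothing but the bench is under it.
- lid_left_edge (a point): Middle of the lower (blue) edge of the left lane's lid, 66 mm from its hinge.
- lid_left_flap (a joint): Angle of the clear, blue-edged lid across the mouth of the left lane: 0 closed, 0.9 rad fully up. It is linked to that lane's lever and turns 1.5 times as far; pressing the pad down lifts the lid.
- lever_right_arm (a joint): Angle of the right lane's lever (on the dispenser's -y side): 0 up at rest, 0.6 rad pressed down to its stop. A spring returns it: about 3 N on the pad at the start, 7 N at the stop. Let go when down, it flies up and the lid slams.
- pad_right (a point): Centre of the top of the orange press pad (50 x 50 x 8 mm) of the right lane's lever. At rest it is at x = +76, y = -124, z = 120 mm in the dispenser's frame and slopes 0.35 rad up to the back. The lever turns about a line along the dispenser's y axis at x = +5, z = 88 mm. Down to its stop the pad sinks 46 mm and moves back 6 mm; nothing but the bench is under it.
- lid_right_edge (a point): Middle of the lower (blue) edge of the right lane's lid, 66 mm from its hinge.
- lid_right_flap (a joint): Angle of the clear, blue-edged lid across the mouth of the right lane: 0 closed, 0.9 rad fully up. It is linked to that lane's lever and turns 1.5 times as far; pressing the pad down lifts the lid.
- label_roll: White roll of labels, 62 mm across and 50 mm high, standing near the dispenser; a bystander. Origin in the centre of its underside.
- green_spool: Green line spool, 79 mm across and 22 mm high, lying near the dispenser; a bystander. Origin in the centre of its underside.
- white_box: White carton, 46 x 60 x 30 mm, lying near the dispenser; a bystander. Origin in the centre of its underside.

How it is judged:
By the outcome, as a careful person would: the job done as asked, in the order asked, and still so for the second after the job is handed in, with the robot touching nothing.
It also fails if it takes over 32 s, if anything falls off the work surface, if the arm or the gripper's body presses on something with over 40 N, if the wrist force passes 120 N, or if a joint passes its speed limit or range.

## Working session

There is one attempt and no reset: what is moved stays moved. The work goes in short steps, Python scripts to look and compute and a tool call to move; the robot and the scene stay as the last step left them, time stands still between calls to the robot, and variables do not carry over. Pictures are saved under pics/ and viewed, at most 10 in all, crops included, and the job is handed in when it is done.

Besides the shell and the picture viewer there is one more tool, called as name(argument=value, ...) on one line, values as JSON. servo_tool: Moves the arm, as the interface text tells. Its arguments: {"type":"object","properties":{"deltas":{"type":"array"}},"required":["deltas"]}

```bash
mkdir -p pics
cat > h.py <<'E'
import numpy as np, cv2
from plant import manip, grab_frame
def pts(f):
    """world points for every pixel of a fixed camera, from z_map"""
    h,w=f["z_map"].shape
    K=np.array([[f["fx"],0,f["cx"]],[0,f["fy"],f["cy"]],[0,0,1]])
    uv=np.stack(np.meshgrid(np.arange(w),np.arange(h)),-1).reshape(-1,1,2).astype(float)
    n=cv2.undistortPoints(uv,K,np.array(f["dist"])).reshape(h,w,2)
    z=f["z_map"][...,None]
    pc=np.concatenate([n*z,z],-1)
    R=cv2.Rodrigues(np.array(f["rvec"],float))[0]
    return (pc-np.array(f["tvec"]).reshape(3))@R
E
python3 - <<'E'
from h import *
for n in("top","scene"):
    f=grab_frame(n); cv2.imwrite(f"pics/{n}0.png",f["pixels"][...,::-1]); np.savez(f"{n}0.npz",**f)
    P=pts(f); hsv=cv2.cvtColor(f["pixels"],cv2.COLOR_RGB2HSV)
    for c,lo,hi in(("orange",(8,150,120),(20,255,255)),("red",(0,150,80),(5,255,255)),("blue",(100,120,60),(125,255,255)),("green",(45,100,50),(85,255,255))):
        m=cv2.inRange(hsv,lo,hi)&((f["z_map"]>0)*255).astype(np.uint8)
        k,l,s,ce=cv2.connectedComponentsWithStats(m)
        for i in range(1,k):
            if s[i,4]>40: print(n,c,s[i],ce[i].round(),np.median(P[l==i],0).round(4),P[l==i].mean(0).round(4))
print(manip.state())
E
```

```text
top orange [189 171  19  19 219] [198. 180.] [0.51   0.1018 0.1202] [0.5103 0.1014 0.1202]
top orange [281 179  20  20 224] [291. 189.] [ 0.4758 -0.1443  0.1202] [ 0.4761 -0.1438  0.1203]
top orange [ 69 282  23  19 139] [ 82. 292.] [0.2298 0.416  0.069 ] [0.231  0.4182 0.0688]
top red [224 197  17  14 130] [232. 204.] [0.447  0.0163 0.0714] [0.4503 0.0164 0.0728]
top red [  0 226  17  10  72] [  8. 231.] [0.4078 0.6692 0.0151] [0.4088 0.6695 0.0151]
top red [236 333  33  10  54] [249. 335.] [ 0.0997 -0.0135  0.009 ] [ 0.0977 -0.0165  0.0091]
top blue [222 213  17  15  54] [227. 223.] [0.3997 0.0372 0.0388] [0.4029 0.0317 0.0454]
top blue [243 215  19  14  52] [249. 225.] [ 0.3906 -0.0256  0.0383] [ 0.3938 -0.0292  0.0432]
top green [307 207  29  28 604] [321. 220.] [ 0.4023 -0.2356  0.022 ] [ 0.4025 -0.2357  0.0212]
scene orange [103 149  20  14 121] [112. 156.] [0.3092 0.4052 0.0718] [0.313  0.408  0.0715]
scene orange [218 151  22  20 175] [228. 161.] [0.5069 0.1013 0.1207] [0.5063 0.1005 0.1207]
scene orange [ 77 159  20  17 223] [ 86. 167.] [0.2316 0.4246 0.0714] [0.2323 0.4253 
[... 303 characters left out ...]
joint_pos': array([ 9.94020840e-01,  5.33116259e-02,  1.61414058e+00, -2.07940324e-05,
        1.47603511e+00, -1.19025054e-01]), 'joint_vel': array([-0.00054831, -0.0027518 , -0.00419626,  0.00022601,  0.00140029,
        0.00130149]), 'joint_efforts': array([ 1.42325016e-04, -3.94905746e+01, -3.71362567e+01, -9.54621692e-05,
        3.96564908e-03,  1.81152825e-05]), 'tool_pos': array([0.27592872, 0.56018994, 0.24418269]), 'tool_rot': array([-3.13239285e-04,  2.26881146e-01,  9.73921993e-01, -8.94105998e-04]), 'contact_force': array([-0.51636555, -0.11262546,  0.05205773]), 'ft_torque': array([ 0.01420109,  0.04733554, -0.05271436]), 'grasp_force': 0.0, 'gripper_width': 1.0022469299913468}
```

View pics/top0.png

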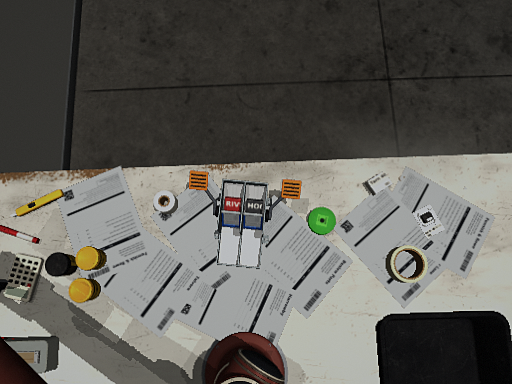

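View pics/scene0.png

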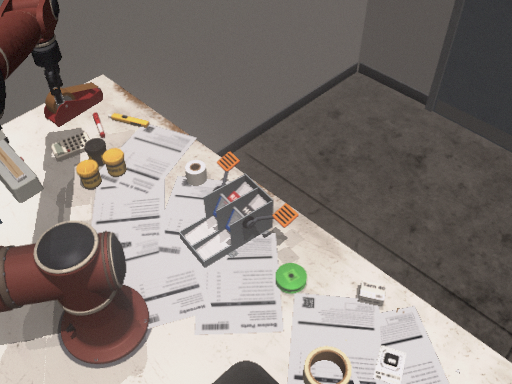

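The left pad is at (0.508, 0.101, 0.120) and the right at (0.474, -0.144, 0.120). They are 248 mm apart, which matches the given size, and the yaw is about -7.9°. In the top view the red carton at px (232, 204) is at y ≈ +31 mm in the dispenser's frame, so it lies in the left lane. I'll shut the gripper and move above the left pad.

servo_tool(deltas=[[[0, 0.006, -0.012, 0, 2], [0, 0.012, -0.024, 0, 3], [0, 0.018, -0.036, 0, 3], [0, 0.018, -0.036, 0, 3], [0, 0.018, -0.036, 0, 3], [0, 0.018, -0.036, 0, 3], [0, 0.018, -0.036, 0, 1], [0, 0.018, -0.036, 0, 0]]])

```text
time: 0.9
tool_pos: [0.4024, 0.307, 0.2448]
tool_rot: [-0.0, 0.071, 0.997, -0.0]
contact_force: [1.2, -0.4, 0.6]
gripper_width: -0.001
grasp_force: 0.0
```

servo_tool(deltas=[[[0, 0.018, -0.036, 0, 0], [0, 0.018, -0.036, -0.01, 0], [0, 0.018, -0.036, -0.015, 0], [0, 0.018, -0.036, -0.015, 0], [0, 0.016, -0.032, -0.015, 0], [0, 0.012, -0.021, -0.01, 0], [0, 0.007, -0.01, 0, 0], [0, 0, 0, 0, 0]]])

```text
time: 1.7
tool_pos: [0.5096, 0.1008, 0.1801]
tool_rot: [-0.0, 0.073, 0.997, 0.0]
contact_force: [-0.2, 0.4, 0.7]
gripper_width: -0.004
grasp_force: 0.0
```

Run:
```python
from h import *
s=manip.state(); print({k:np.round(s[k],4) for k in("time","tool_pos","tool_rot","contact_force","gripper_width","joint_pos")})
f=grab_frame("wrist"); cv2.imwrite("pics/w1.png",f["pixels"][...,::-1])
T=f["T_tool_cam"]; z=f["z_map"]; w=s["tool_rot"]
from scipy.spatial.transform import Rotation as Ro
R=Ro.from_quat(np.roll(w,-1)).as_matrix()
h,wd=z.shape; K=np.array([[f["fx"],0,f["cx"]],[0,f["fy"],f["cy"]],[0,0,1]])
uv=np.stack(np.meshgrid(np.arange(wd),np.arange(h)),-1).reshape(-1,1,2).astype(float)
n=cv2.undistortPoints(uv,K,np.array(f["dist"])).reshape(h,wd,2)
pc=np.concatenate([n*z[...,None],z[...,None]],-1)
P=(pc@T[:3,:3].T+T[:3,3])@R.T+s["tool_pos"]
hsv=cv2.cvtColor(f["pixels"],cv2.COLOR_RGB2HSV)
m=(cv2.inRange(hsv,(8,150,120),(20,255,255))>0)&(z>0)
print(m.sum(),P[m].min(0),P[m].max(0),np.median(P[m],0)); ys,xs=np.where(m); print(xs.min(),xs.max(),ys.min(),ys.max())
```

```text
{'time': np.float64(1.7), 'tool_pos': array([0.5096, 0.1008, 0.1801]), 'tool_rot': array([-4.000e-04,  7.270e-02,  9.974e-01,  0.000e+00]), 'contact_force': array([-0.185 ,  0.381 ,  0.6952]), 'gripper_width': np.float64(-0.0042), 'joint_pos': array([ 5.1900e-02, -1.5270e-01,  1.9215e+00,  1.0000e-04,  1.3735e+00,
       -1.3733e+00])}
2584 [0.48400423 0.07450784 0.10956624] [0.53492115 0.12805491 0.18293894] [0.50634839 0.10297096 0.11992339]
224 291 175 242
```

View pics/w1.png

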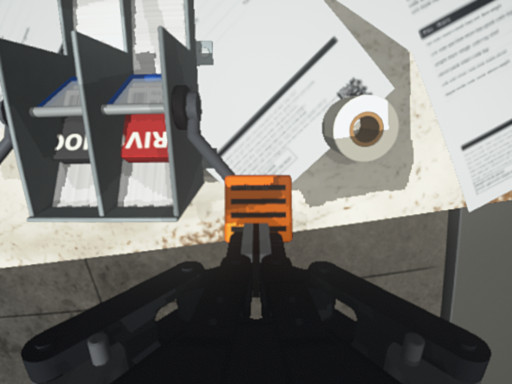

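The wrist view shows the orange pad at px (224–291, 175–242), right under the shut fingertips, and RIV (red) in the lane next to it. The pad centre is about (0.509, 0.101), as expected. Descending to contact.

servo_tool(deltas=[[[0, 0, 0, -0.01, 0], [0, 0, 0, -0.01, 0], [0, 0, 0, -0.008, 0], [0, 0, 0, -0.004, 0], [0, 0, 0, -0.002, 0], [0, 0, 0, -0.002, 0], [0, 0, 0, -0.002, 0], [0, 0, 0, 0, 0]]])

```text
time: 2.55
tool_pos: [0.5092, 0.1016, 0.1423]
tool_rot: [-0.0, 0.072, 0.997, -0.0]
contact_force: [-0.4, -0.5, 0.1]
gripper_width: 0.001
grasp_force: 0.0
```

servo_tool(deltas=[[[0, 0, 0, -0.002, 0], [0, 0, 0, -0.002, 0], [0, 0, 0, -0.002, 0], [0, 0.001, 0, -0.002, 0], [0, 0, 0, -0.002, 0], [0, 0.001, 0, -0.002, 0], [0, 0, 0, -0.002, 0], [0, 0, 0, 0, 0]]])

```text
time: 3.35
tool_pos: [0.5116, 0.1016, 0.1284]
tool_rot: [0.0, 0.072, 0.997, 0.0]
contact_force: [0.8, -0.1, 3.5]
gripper_width: 0.001
grasp_force: 1.3
```

servo_tool(deltas=[[[0, 0.001, 0, -0.004, 0], [0, 0, 0, -0.004, 0], [0, 0.001, 0, -0.004, 0], [0, 0.001, 0, -0.004, 0], [0, 0, 0, -0.004, 0], [0, 0.001, 0, -0.004, 0], [0, 0, 0, -0.003, 0], [0, 0, 0, 0, 0]]])

```text
time: 4.15
tool_pos: [0.5151, 0.1014, 0.1009]
tool_rot: [-0.0, 0.072, 0.997, -0.0]
contact_force: [0.1, -2.6, 5.9]
gripper_width: 0.0
grasp_force: 3.2
```

servo_tool(deltas=[[[0, 0, 0, -0.002, 0], [0, 0, 0, -0.002, 0], [0, 0, 0, -0.002, 0], [0, 0, 0, -0.001, 0], [0, 0, 0, -0.001, 0], [0, 0, 0, -0.001, 0], [0, 0, 0, 0, 0], [0, 0, 0, 0, 0]]])

```text
time: 4.95
tool_pos: [0.5146, 0.1015, 0.0922]
tool_rot: [-0.001, 0.072, 0.997, -0.0]
contact_force: [-0.3, -2.6, 7.4]
gripper_width: -0.002
grasp_force: 3.5
```

servo_tool(deltas=[[[0, 0, 0, -0.001, 0], [0, 0, 0, -0.001, 0], [0, 0, 0, -0.001, 0], [0, 0, 0, -0.0005, 0], [0, 0, 0, 0, 0], [0, 0, 0, 0, 0], [0, 0, 0, 0, 0], [0, 0, 0, 0, 0]]])

```text
time: 5.75
tool_pos: [0.5145, 0.1015, 0.0899]
tool_rot: [-0.002, 0.072, 0.997, -0.0]
contact_force: [-5.0, -2.7, 14.2]
gripper_width: -0.001
grasp_force: 6.6
```

Run:
```python
from h import *
f=grab_frame("top"); P=pts(f); hsv=cv2.cvtColor(f["pixels"],cv2.COLOR_RGB2HSV)
cv2.imwrite("pics/t2.png",cv2.resize(f["pixels"][150:300,150:350,::-1],None,fx=4,fy=4,interpolation=cv2.INTER_CUBIC))
for c,lo,hi in(("orange",(8,150,120),(20,255,255)),("red",(0,150,80),(5,255,255)),("blue",(100,120,60),(125,255,255))):
    k,l,s,ce=cv2.connectedComponentsWithStats(cv2.inRange(hsv,lo,hi))
    for i in range(1,k):
        if s[i,4]>20 and 150<ce[i][0]<350 and ce[i][1]<300: print(c,s[i],np.median(P[l==i],0).round(4))
s=manip.state();print(s["contact_force"],s["tool_pos"])
```

```text
orange [281 179  20  20 252] [ 0.4759 -0.1438  0.1203]
red [198 128   9  66 440] [0.4723 0.0503 0.4168]
red [159 131  38  17 423] [0.5271 0.1018 0.3926]
red [146 132  12  79 512] [0.4572 0.146  0.4199]
red [160 149  37  11 295] [0.4942 0.1    0.3871]
red [155 180  43  15 456] [0.4166 0.0918 0.4343]
red [200 193   9  14  80] [0.3901 0.0457 0.4288]
red [ 141  194   51  190 6115] [0.2259 0.0806 0.5644]
red [221 238  17  11 132] [0.3457 0.0293 0.0301]
blue [219 213  22  25 134] [0.3713 0.028  0.0814]
blue [243 215  13  14  44] [ 0.3927 -0.0188  0.0389]
[-4.93291317 -3.01380317 15.4458317 ] [0.51445728 0.10154097 0.08990695]
```

View pics/t2.png

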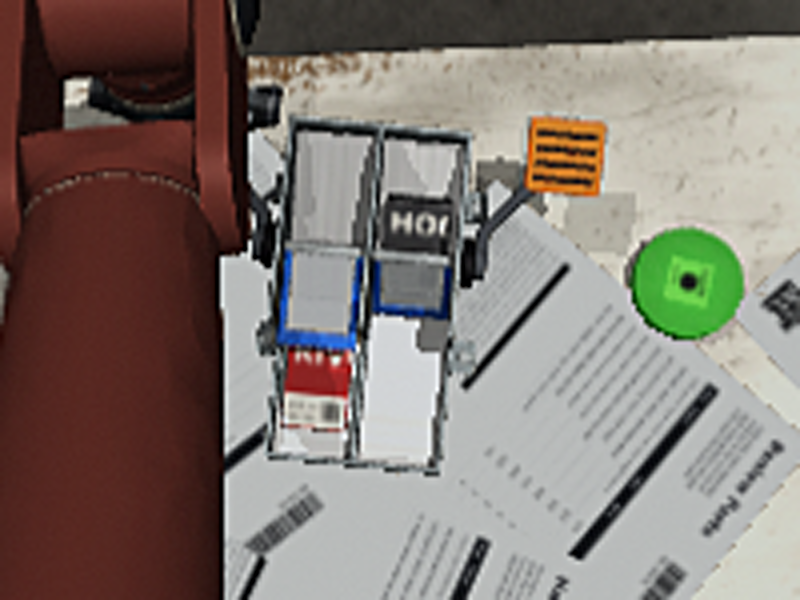

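The top view shows the left lid raised, blue edge at crop px (318, 345), and the red carton in the tray at about (318, 385). The right lid is shut and the force shows the lever on its stop. The carton may still be sliding, so I'll hold and check that it has settled.

servo_tool(deltas=[[[0, 0, 0, 0, 0], [0, 0, 0, 0, 0], [0, 0, 0, 0, 0], [0, 0, 0, 0, 0], [0, 0, 0, 0, 0], [0, 0, 0, 0, 0], [0, 0, 0, 0, 0], [0, 0, 0, 0, 0]]])

```text
time: 6.6
tool_pos: [0.5145, 0.1015, 0.0899]
tool_rot: [-0.002, 0.072, 0.997, -0.0]
contact_force: [-5.1, -2.5, 14.8]
gripper_width: -0.001
grasp_force: 6.6
```

```bash
cat > c.py <<'E'
from h import *
import sys
f=grab_frame("top"); P=pts(f); hsv=cv2.cvtColor(f["pixels"],cv2.COLOR_RGB2HSV)
cv2.imwrite(sys.argv[1],cv2.resize(f["pixels"][170:290,200:300,::-1],None,fx=5,fy=5,interpolation=cv2.INTER_CUBIC))
xd=np.array([.990,-.137,0]);yd=np.array([.137,.990,0]);o=np.array([.416,-.011,0])
D=np.stack([(P-o)@xd,(P-o)@yd,P[...,2]],-1)*1000
for x in range(-140,60,8):
    m=(abs(D[...,0]-x)<4)&(abs(D[...,1]-30)<12)
    if m.any(): print(x,np.median(D[m][:,2]).round(),np.median(f["pixels"][m],0))
s=manip.state();print(s["time"],s["contact_force"],s["tool_pos"])
E
python3 c.py pics/t3.png
```

```text
-140 492.0 [63. 28. 23.]
-132 480.0 [57.  26.5 22. ]
-124 473.0 [52. 24. 20.]
-116 236.0 [113.5 101.   98.5]
-108 28.0 [111.  88.  82.]
-100 27.0 [156. 155. 145.]
-92 28.0 [193.5 193.5 183.5]
-84 30.0 [138.  33.  33.]
-76 30.0 [139.  35.  34.]
-68 31.0 [146.5  42.   41.5]
-60 34.0 [107.   86.  103.5]
-52 79.0 [ 48. 105. 192.]
-44 80.0 [169. 170. 170.]
-36 82.0 [167. 169. 171.]
-28 83.0 [163. 166. 167.]
-20 85.0 [163. 165. 166.]
-12 86.0 [162. 165. 166.]
-4 86.0 [163. 165. 166.]
4 91.0 [151. 154. 154.]
12 90.0 [120.  122.5 121.5]
20 48.0 [159. 158. 155.]
28 53.0 [168. 166. 165.]
36 56.0 [167.5 167.  165. ]
44 62.0 [168. 168. 165.]
52 67.0 [169. 168. 165.]
6.65 [-5.19385685 -1.91243389 14.23687674] [0.51445938 0.10153891 0.08991888]
```

View pics/t3.png

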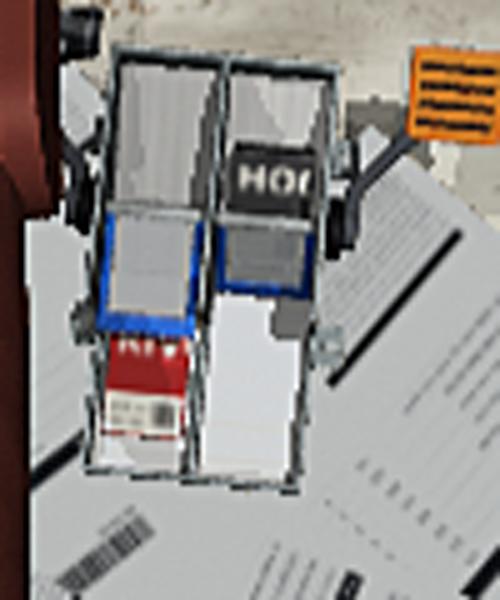

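Run:
```python
from h import *
xd=np.array([.990,-.137,0]);yd=np.array([.137,.990,0]);o=np.array([.416,-.011,0])
for n in("top","scene"):
    f=grab_frame(n); P=pts(f)
    D=np.stack([(P-o)@xd,(P-o)@yd,P[...,2]],-1)*1000
    for y in(30,-30):
        print(n,y,[(x,*np.median(D[m][:,2:],0).round(),int(m.sum()),*np.median(f["pixels"][m],0).astype(int)) for x in range(-136,-10,5) if (m:=(abs(D[...,0]-x)<2.5)&(abs(D[...,1]-y)<14)&(D[...,2]<75)).any()])
    if n=="scene": cv2.imwrite("pics/s3.png",cv2.resize(f["pixels"][150:280,160:320,::-1],None,fx=4.5,fy=4.5,interpolation=cv2.INTER_CUBIC))
```

```text
top 30 [(-136, np.float64(1.0), 18, np.int64(187), np.int64(189), np.int64(188)), (-131, np.float64(29.0), 18, np.int64(133), np.int64(141), np.int64(142)), (-126, np.float64(6.0), 18, np.int64(195), np.int64(195), np.int64(192)), (-121, np.float64(7.0), 18, np.int64(186), np.int64(185), np.int64(183)), (-116, np.float64(8.0), 16, np.int64(189), np.int64(189), np.int64(187)), (-111, np.float64(9.0), 20, np.int64(180), np.int64(168), np.int64(163)), (-106, np.float64(26.0), 18, np.int64(198), np.int64(198), np.int64(186)), (-101, np.float64(25.0), 19, np.int64(165), np.int64(164), np.int64(154)), (-96, np.float64(28.0), 18, np.int64(172), np.int64(171), np.int64(161)), (-91, np.float64(28.0), 18, np.int64(206), np.int64(205), np.int64(193)), (-86, np.float64(28.0), 19, np.int64(142), np.int64(39), np.int64(37)), (-81, np.float64(30.0), 16, np.int64(138), np.int64(34), np.int64(33)), (-76, np.float64(30.0), 17, np.int64(139), np.int64(36), np.int64(34)), (-71, np.float64(31.0), 18, np.int64(138), np.int64(35), np.int64(34)), (-66, np.float64(31.0), 19, np.int64(152), np.int64(54), np.i
[... 4865 characters left out ...]
64(236), np.int64(231), np.int64(230)), (-56, np.float64(18.0), 18, np.int64(223), np.int64(218), np.int64(216)), (-51, np.float64(18.0), 19, np.int64(222), np.int64(214), np.int64(212)), (-46, np.float64(20.0), 16, np.int64(221), np.int64(213), np.int64(211)), (-41, np.float64(20.0), 13, np.int64(219), np.int64(210), np.int64(209)), (-36, np.float64(21.0), 12, np.int64(218), np.int64(209), np.int64(207)), (-31, np.float64(21.0), 8, np.int64(177), np.int64(170), np.int64(169)), (-26, np.float64(30.0), 4, np.int64(88), np.int64(93), np.int64(119)), (-16, np.float64(58.0), 2, np.int64(144), np.int64(142), np.int64(143)), (-11, np.float64(67.0), 11, np.int64(155), np.int64(151), np.int64(150))]
```

View pics/s3.png

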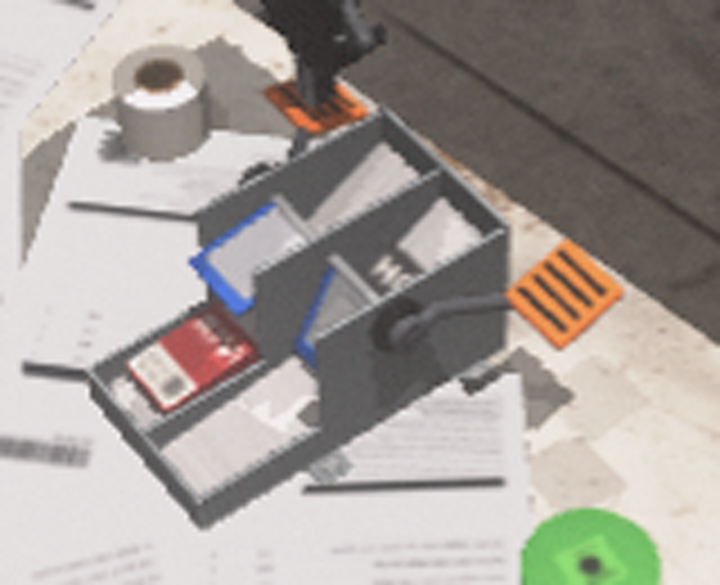

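The tray floor slopes, and the carton lies flat on it: top 36→26 mm at x ≈ -45…-111 in the dispenser's frame. It is fully out and clear of the lid's arc, which passes about 10 mm above its rear edge. I'll ease the lever back slowly.

servo_tool(deltas=[[[0, 0, 0, 0.001, 0], [0, 0, 0, 0.002, 0], [0, 0, 0, 0.002, 0], [0, 0, 0, 0.002, 0], [0, 0, 0, 0.002, 0], [0, 0, 0, 0.002, 0], [0, 0, 0, 0.002, 0], [0, 0, 0, 0.002, 0]]])

```text
time: 7.55
tool_pos: [0.5151, 0.1014, 0.1038]
tool_rot: [-0.0, 0.072, 0.997, -0.0]
contact_force: [0.9, -2.5, 6.2]
gripper_width: 0.002
grasp_force: 3.0
```

servo_tool(deltas=[[[0, 0, 0, 0.002, 0], [0, -0.001, 0, 0.002, 0], [0, 0, 0, 0.002, 0], [0, 0, 0, 0.002, 0], [0, -0.001, 0, 0.002, 0], [0, 0, 0, 0.002, 0], [0, 0, 0, 0.001, 0], [0, 0, 0, 0, 0]]])

```text
time: 8.35
tool_pos: [0.513, 0.1018, 0.1168]
tool_rot: [-0.0, 0.072, 0.997, 0.0]
contact_force: [2.2, -0.9, 4.7]
gripper_width: -0.0
grasp_force: 2.1
```

```bash
cat > d.py <<'E'
from h import *
xd=np.array([.990,-.137,0]);yd=np.array([.137,.990,0]);o=np.array([.416,-.011,0])
f=grab_frame("scene"); P=pts(f); D=np.stack([(P-o)@xd,(P-o)@yd,P[...,2]],-1)*1000
print([(x,int(np.median(D[m][:,2])),int(m.sum())) for x in range(-131,-5,5) if (m:=(abs(D[...,0]-x)<2.5)&(abs(D[...,1]-30)<14)).any()])
hsv=cv2.cvtColor(f["pixels"],cv2.COLOR_RGB2HSV); b=cv2.inRange(hsv,(100,120,60),(125,255,255))>0
for s in(1,-1):
    m=b&(abs(D[...,1]-30*s)<24)&(abs(D[...,0])<90); print("blue",s,m.sum(),D[m].min(0).round(),np.median(D[m],0).round())
s=manip.state();print(s["time"],s["contact_force"],s["tool_pos"])
E
python3 d.py
```

```text
[(-131, 482, 57), (-126, 472, 61), (-121, 471, 66), (-116, 466, 59), (-111, 447, 69), (-106, 457, 52), (-101, 450, 39), (-96, 240, 34), (-91, 30, 20), (-86, 29, 15), (-81, 30, 15), (-76, 31, 16), (-71, 33, 18), (-66, 33, 12), (-61, 34, 18), (-56, 35, 20), (-51, 403, 38), (-46, 49, 27), (-41, 51, 30), (-36, 54, 17), (-31, 60, 8), (-26, 64, 3), (-21, 68, 7), (-16, 75, 10), (-11, 80, 11), (-6, 82, 11)]
blue 1 25 [-47.  19.  45.] [-43.  33.  50.]
blue -1 7 [-29. -15.  32.] [-27.  -9.  36.]
8.4 [ 2.96423526 -0.96012304  3.95267289] [0.51304149 0.10176269 0.11665539]
```

servo_tool(deltas=[[[0, 0, 0, 0.001, 0], [0, -0.001, 0, 0.0015, 0], [0, 0, 0, 0.0015, 0], [0, 0, 0, 0.0015, 0], [0, -0.001, 0, 0.0015, 0], [0, 0, 0, 0.0015, 0], [0, 0, 0, 0.0015, 0], [0, 0, 0, 0.0015, 0]]])

```text
time: 9.2
tool_pos: [0.5102, 0.1019, 0.1277]
tool_rot: [-0.001, 0.072, 0.997, 0.0]
contact_force: [-1.3, 1.9, 2.7]
gripper_width: 0.001
grasp_force: 1.5
```

servo_tool(deltas=[[[0, -0.001, 0, 0.001, 0], [0, 0, 0, 0.001, 0], [0, 0, 0, 0.001, 0], [0, 0, 0, 0.001, 0], [0, 0, 0, 0.001, 0], [0, 0, 0, 0.001, 0], [0, 0, 0, 0.001, 0], [0, 0, 0, 0.001, 0]]])

```text
time: 10.0
tool_pos: [0.5101, 0.1014, 0.1362]
tool_rot: [-0.0, 0.072, 0.997, -0.0]
contact_force: [-2.5, 0.5, 1.5]
gripper_width: -0.005
grasp_force: 1.2
```

```bash
python3 d.py
```

```text
[(-131, 492, 62), (-126, 484, 56), (-121, 480, 59), (-116, 474, 65), (-111, 457, 67), (-106, 469, 47), (-101, 463, 44), (-96, 244, 30), (-91, 29, 22), (-86, 30, 13), (-81, 30, 17), (-76, 31, 15), (-71, 32, 16), (-66, 33, 17), (-61, 34, 21), (-56, 420, 42), (-51, 419, 42), (-46, 421, 23), (-41, 214, 14), (-36, 23, 11), (-31, 21, 9), (-26, 25, 1), (-11, 64, 4), (-6, 73, 14)]Traceback (most recent call last):
  File "d.py", line 7, in <module>
    m=b&(abs(D[...,1]-30*s)<24)&(abs(D[...,0])<90); print("blue",s,m.sum(),D[m].min(0).round(),np.median(D[m],0).round())
                                                                           ~~~~~~~~^^^
    return umr_minimum(a, axis, None, out, keepdims, initial, where)
ValueError: zero-size array to reduction operation minimum which has no identity
```

servo_tool(deltas=[[[0, 0, 0, 0.0005, 0], [0, 0, 0, 0.0005, 0], [0, 0, 0, 0.0005, 0], [0, 0, 0, 0.0005, 0], [0, 0, 0, 0.0005, 0], [0, 0, 0, 0.0005, 0], [0, 0, 0, 0.0005, 0], [0, 0, 0, 0.0005, 0]]])

```text
time: 10.85
tool_pos: [0.5103, 0.1016, 0.1404]
tool_rot: [0.0, 0.072, 0.997, -0.0]
contact_force: [-0.2, -0.1, 0.0]
gripper_width: -0.001
grasp_force: 0.0
```

servo_tool(deltas=[[[0, 0, 0, 0.0005, 0], [0, 0, 0, 0.001, 0], [0, 0, 0, 0.001, 0], [0, 0, 0, 0.002, 0], [0, 0, 0, 0.005, 0], [0, 0, 0, 0.01, 0], [0, 0, 0, 0.02, 0], [0, 0, 0, 0.02, 0]]])

```text
time: 11.65
tool_pos: [0.5101, 0.1016, 0.2009]
tool_rot: [-0.0, 0.072, 0.997, -0.0]
contact_force: [1.2, 0.9, 0.4]
gripper_width: -0.003
grasp_force: 0.0
```

servo_tool(deltas=[[[0, -0.01, 0.02, 0.02, 0], [0, -0.018, 0.036, 0, 0], [0, -0.018, 0.036, 0, 0], [0, -0.018, 0.036, 0, 0], [0, -0.018, 0.036, 0, 0], [0, -0.018, 0.036, 0, 0], [0, -0.01, 0.02, 0, 0], [0, 0, 0, 0, 0]]])

```text
time: 12.45
tool_pos: [0.3991, 0.3238, 0.2209]
tool_rot: [0.0, 0.07, 0.998, 0.001]
contact_force: [0.5, -0.6, 0.8]
gripper_width: -0.002
grasp_force: 0.0
```

```bash
python3 c.py pics/t5.png
python3 - <<'E'
from h import *
f=grab_frame("top"); P=pts(f); hsv=cv2.cvtColor(f["pixels"],cv2.COLOR_RGB2HSV)
for c,lo,hi in(("orange",(8,150,120),(20,255,255)),("blue",(100,120,60),(125,255,255)),("green",(45,100,50),(85,255,255))):
    k,l,s,ce=cv2.connectedComponentsWithStats(cv2.inRange(hsv,lo,hi))
    for i in range(1,k):
        if s[i,4]>30 and 150<ce[i][0]<350 and ce[i][1]<300: print(c,s[i],np.median(P[l==i],0).round(4))
E
```

```text
-140 -0.0 [170. 173. 172.]
-132 24.0 [145.5 152.  153. ]
-124 6.0 [195.  198.  199.5]
-116 8.0 [194. 197. 199.]
-108 24.0 [193.5 195.  194.5]
-100 26.0 [193.5 196.  197.5]
-92 28.0 [194.  197.  197.5]
-84 29.0 [167.   41.5  41. ]
-76 30.0 [167.  43.  42.]
-68 31.0 [169.  43.  41.]
-60 33.0 [193. 151. 142.]
-52 34.0 [178.  59.  58.]
-44 34.0 [151.   46.5  46. ]
-36 20.0 [196. 199. 201.]
-28 21.0 [119.5 117.  114.5]
-20 39.0 [ 78.  97. 105.]
-12 56.0 [ 99. 102. 102.]
-4 70.0 [ 99. 102. 103.]
4 89.0 [125. 129. 128.]
12 89.0 [138.5 142.  141. ]
20 47.0 [170. 171. 167.]
28 53.0 [175. 173. 172.]
36 58.0 [175. 174. 172.]
44 61.0 [176. 176. 173.]
52 67.0 [176. 176. 173.]
12.5 [-0.5505981   0.41643647 -0.31918928] [0.39984037 0.32255358 0.22069054]
orange [189 171  19  19 233] [0.5095 0.101  0.1198]
orange [281 179  20  20 238] [ 0.4761 -0.144   0.1205]
blue [222 213  17  15  53] [0.3992 0.036  0.0384]
blue [243 215  19  14  55] [ 0.3904 -0.0259  0.0393]
green [307 207  29  28 605] [ 0.4022 -0.2354  0.0219]
```

View pics/t5.png

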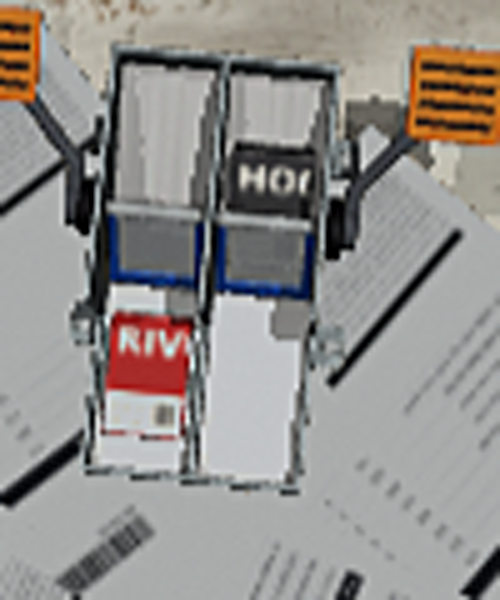

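The final top view shows the red carton lying in the left tray, crop px (145, 370). Both lids are shut, both pads are at z = 120 mm and the spool hasn't moved. Handing in.

```bash
python3 -c "from plant import manip; print(manip.job_done())"
```

```text
the job is handed in; nothing more can be done
None
```

I pressed the left lever to its stop and eased it back: the red carton is in the catch tray (about 18 mm short of the nominal -95 mm), both lids are shut, and the job was handed in at 12.5 s; no verdict was shown.

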